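Take the used filter out of the water filter's deep well

ROBOT

A 6-joint arm with a two-finger parallel gripper is mounted at the origin on a cart in front of the work surface, level with it; the furniture and walls round the work are solid. World frame = base frame: x ahead of the robot, y to its left, z up, the work surface at z = 0. Lengths are in m, angles in rad, forces in N, time in s.
With the tool pointing down it reaches from about 0.35 to 0.775 m from the base axis. Payload 7.3 kg.
Tool frame: the origin (TCP) lies at the centre of the arm's flange, where the gripper is bolted on; the fingertips stand 178 mm ahead of it and the grasp point (between the pads) lies 159 mm ahead of it; z points along the fingers, y is the line along which they close (so a half turn about z gives the same grasp; the last joint's range is limited). The gripper opens to 92 mm and grips with 3 to 60 N. Pads are 19 mm wide; open, the fingers measure 130 mm over their backs; the gripper's body (75 mm by 190 mm) begins 47 mm behind the grasp point.
Start: joints at [-1.464, 0.342, 1.524, -0, 1.275, -0.146], TCP at [0.131, -0.508, 0.405] pointing down, gripper open.
Joint ranges: [-2.53, 2.53], [-0.77, 2.02], [0.04, 2.7], [-1, 4.14], [0.28, 2.66], [-3.11, 3.11]. Speed limits (rad/s): [2.57, 2.57, 3.14, 3.14, 3.14, 3.14].

INTERFACE

Orientations are given as [roll, pitch, yaw] about the fixed x, y, z axes, in that order (R = Rz(yaw) Ry(pitch) Rx(roll)).
In Python, from cell import robot gives the robot as it stands.
- The arm moves only by the shell command python3 drive.py 'ROWS' [OPENING] [FORCE]. ROWS is a JSON list that holds a single list of rows (three levels of brackets), with 1 to 8 rows, each of 6 numbers: dx, dy, dz in shares of 0.2 m (1.0 is 0.2 m), then a rotation vector rx, ry, rz in fractions of the full range, 1 being 2 pi rad; each row shifts and turns the commanded pose from where the row before left it, along the tool's axes as they then stand; what a row does not reach is not made up. A row lasts 1/12 s, in which the tool goes at most 0.0417 m and 0.125 rad, less where a joint would pass 70% of its speed; a pose out of reach is approached as far as the arm can. OPENING is the finger opening in m, set as the command begins (- or left out keeps the last). The fingers move at their own pace and stop on an object; FORCE is the grip in N (left out, the last holds). Time passes only in rows, so rows that do not move let the fingers close. It prints the time, the measured TCP pose, the force, the opening and the grip force at its end. A shift or turn number past 1, either way, is cut back to 1. Input that does not fit is refused with a message, and nothing moves.
- robot.observe(): the state, without advancing time (a new reading comes with each control period).
- robot.read_camera(name): name is "side" or "top"; returns a dict with "image" (420x560x3 uint8, red, green, blue), "fx", "fy", "cx", "cy" (pixels), "pose" (4x4, takes a point from camera to world coordinates). Camera axes: x right, y down, z forward; pixel columns grow to the right and rows downward; lengths in m; the calibration is good to about 2 mm. A picture is of the moment at which its call begins. There is no depth.
- robot.hand_in(): hands the job in; it is judged then, once.
The state is a dict: "time": time; "qpos": joint angles; "qvel": joint speeds; "joint_efforts": joint torques, N m; "tool_pos": TCP position; "tool_rot": TCP orientation; "contact_force": force on the tool from outside, world axes, zero at the start; "torque": the same for the moment, N m; "opening": finger opening in m; "grip_force": force on a finger pad.
Only numpy, scipy, OpenCV 4.12 (cv2) and the standard library are available. Lean on these libraries where they do the work, as an engineer would, in place of code of your own. Each camera call takes 0.05 s, during which the arm holds its last target. There are 200 camera calls.

TASK

Take the used blue cartridge out of the deep well of the worktop water filter: the well is too narrow for open fingers, so reach down it with the fingers closed, not knocking its wall, and open them only at the bottom, round the white grip bar. Turn the cartridge anticlockwise by feel until its bayonet lets go, without forcing it, because the filter unit only stands on the worktop and has to stay where it is. Then lift it out, stand it gently upright in the middle of the soup plate to drain, and leave everything else where it is.

Things in the scene. Friction and masses are not known exactly. Their poses are not given: they have to be found in the camera images.
- water_filter: Worktop water filter, 140 x 140 x 160 mm, 2.6 kg, loose on rubber feet: white foot and deck, clear walls, grey tap with a blue lever on its -x side. In the deck's middle is a round upright well, open at the top: inner diameter 84 mm, wall 3.5 mm, rim 160 mm and floor 65 mm above the worktop. An upward pull of 25 N or a twist of 0.5 N m starts to shift it. Origin: centre of the underside; z up.
- well_rim (a point): Centre of the well's mouth, level with its rim, 160 mm above the worktop.
- tap (a point): Tip of the tap, 94 mm in front of the filter's axis and 40 mm up; a mark that shows whether the unit was turned.
- cartridge: Used blue filter cartridge, 61 mm in diameter, 66 mm tall, about 0.14 kg, standing on the well's floor on its axis. Flat round foot 36 mm in diameter; blue shoulder 48 mm above the foot (47 mm below the well's rim), on it a white grip bar 12 mm thick, 40 mm long, 18 mm high, whose top lies 29 mm below the rim. Origin: centre of the foot's underside; x along the bar, z up.
- grip_bar (a point): Centre of the cartridge's upright white grip bar, 56.5 mm above the cartridge's foot, 38.5 mm below the well's rim at the start.
- lugs (a point): Middle of the cartridge's two lugs (54 mm across), 6.5 mm above its foot. At the start they are locked under two claws in the well's floor, with 1 to 2 mm of play: it cannot be lifted. Turned anticlockwise from above it goes easily and lets go after 35 to 78 degrees, differing each time; a hard stop follows about 14 degrees later. Between the two it lifts straight out. Clockwise only locks it.
- plate: White soup plate, 150 mm in diameter, 31 mm high, loose; its flat middle is about 56 mm across and 8 mm above the worktop. Origin: centre of the underside.
- well_cap: White screw cap of the well with a blue grip bar, 100 mm in diameter, 23 mm high, lying on the worktop; a bystander. Origin: centre of the underside.
- mug: White mug, 82 x 118 x 94 mm with its handle; a bystander. Origin: centre of the underside.
- tumbler: Drinking glass, 81 mm in diameter, 93 mm high; a bystander. Origin: centre of the underside.
- canister: Light blue and green lidded canister, 108 mm in diameter, 135 mm high; a bystander. Origin: centre of the underside.
- spoon: Steel teaspoon, 130 mm long, 11 mm high, lying on the worktop; a bystander. Origin: centre of the underside; x along the spoon.

How it is judged:
By the outcome, as a careful person would: the job done as asked, in the order asked, and still so for the second after the job is handed in, with the robot touching nothing.
It also fails if it takes over 51 s, if anything falls off the work surface, if the arm or the gripper's body presses on something with over 40 N, if the wrist force passes 120 N, or if a joint passes its speed limit or range.

## Working session

There is one attempt and no reset: what is moved stays moved. The work goes in short steps, Python scripts to look and compute and a shell command to move; the robot and the scene stay as the last step left them, time stands still between calls to the robot, and variables do not carry over. Pictures are saved under pics/ and viewed, at most 10 in all, crops included, and the job is handed in when it is done.

```bash
ls; mkdir -p pics; python3 - <<'E'
from cell import robot
import cv2,numpy as np
np.set_printoptions(precision=4,suppress=True)
s=robot.observe();print(s)
for n in("side","top"):
    c=robot.read_camera(n);cv2.imwrite(f"pics/{n}0.png",c["image"][:,:,::-1]);np.savez(f"pics/{n}0.npz",**c)
    print(n,c["fx"],c["fy"],c["cx"],c["cy"],c["pose"])
E
```

```text
cell.py
drive.py
pics
{'time': 0.0, 'qpos': array([-1.464 ,  0.3427,  1.525 , -0.    ,  1.2754, -0.146 ]), 'qvel': array([-0.0014, -0.0013,  0.0005, -0.0013,  0.0001, -0.0002]), 'joint_efforts': array([ -0.0017, -43.1247, -24.4218,   0.0716,   0.0559,  -0.0001]), 'tool_pos': array([ 0.1313, -0.5082,  0.404 ]), 'tool_rot': array([-3.14  , -0.0002,  0.2528]), 'contact_force': array([0.5784, 1.4345, 1.1893]), 'torque': array([ 0.046 ,  0.0443, -0.029 ]), 'grip_force': 0.0, 'opening': 0.09157297349605448}
side 524.959523681685 524.959523681685 282.07045650810176 207.71163334424264 [[-0.9988  0.0371 -0.0322  0.5171]
 [ 0.0479  0.8784 -0.4755  0.5389]
 [ 0.0106 -0.4765 -0.8791  1.2537]
 [ 0.      0.      0.      1.    ]]
top 420.9345641718685 420.9345641718685 286.1752518216662 208.6268714724658 [[-0.0231 -0.987   0.1588  0.3323]
 [-0.9997  0.0221 -0.0081 -0.0696]
 [ 0.0045 -0.159  -0.9873  0.9881]
 [ 0.      0.      0.      1.    ]]
```

View pics/side0.png

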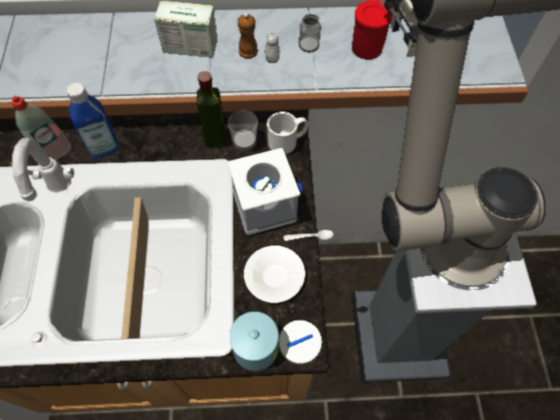

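View pics/top0.png

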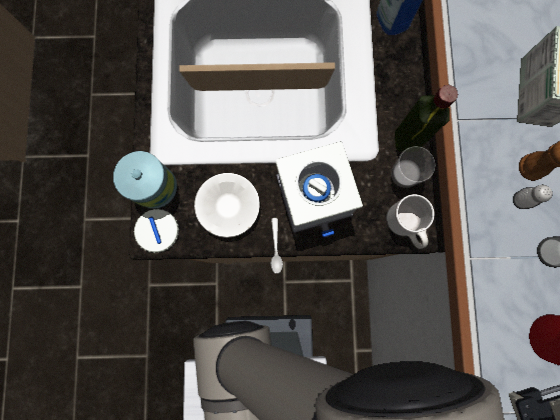

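Side view: the filter is near (265,190), the bar near (263,185) and the plate near (274,274). Top view: the well is near (318,185) and the plate near (227,205). I'll zoom in on the filter in both views.

```bash
python3 - <<'E'
import cv2,numpy as np
a=cv2.imread("pics/side0.png")[140:240,220:320];b=cv2.imread("pics/top0.png")[135:245,270:370]
f=lambda i:cv2.resize(i,None,fx=4,fy=4,interpolation=cv2.INTER_CUBIC)
A=f(a);B=f(b);o=np.zeros((440,800,3),np.uint8);o[:400,:400]=A;o[:440,400:]=B
cv2.imwrite("pics/crop1.png",o)
p=np.zeros((400,800,3),np.uint8);p[:,:400]=f(cv2.imread("pics/side0.png")[225:325,225:325]);p[:,400:]=f(cv2.imread("pics/top0.png")[155:255,180:280])
cv2.imwrite("pics/crop2.png",p)
E
```

```text
(no output)
```

View pics/crop1.png

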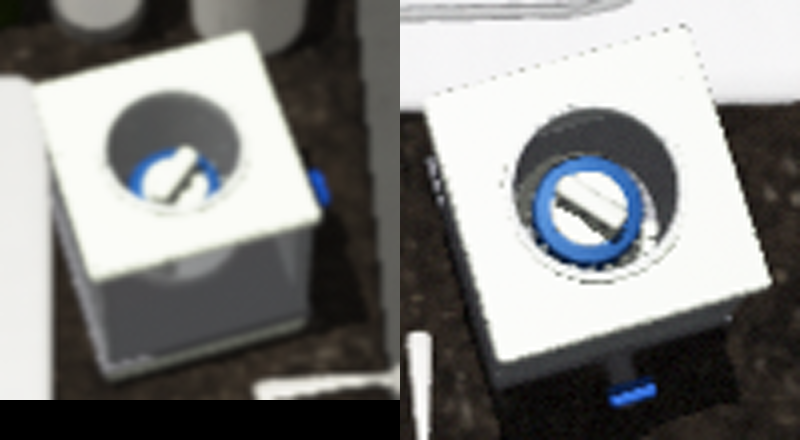

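View pics/crop2.png

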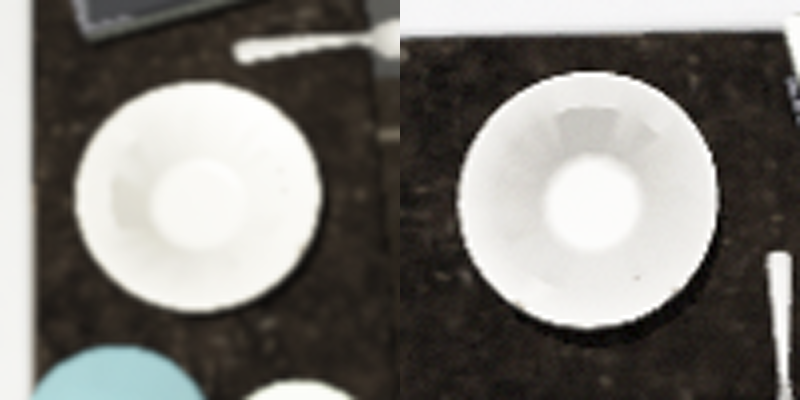

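Crop 1 shows the deck corners and well mouth in both views. The mouth centre is about (173,151) in the left half and (197,193) in the right half. The bar runs diagonally, with its dark side face from (556,200) to (617,241). Crop 2 shows the plate centre at about (198,198) on the left and (189,201) on the right. Next I triangulate these.

```bash
cat > h.py <<'E'
import numpy as np,cv2
np.set_printoptions(precision=4,suppress=True)
C={n:dict(np.load(f"pics/{n}0.npz")) for n in("side","top")}
def ray(c,uv):
    d=c["pose"][:3,:3]@np.array([(uv[0]-c["cx"])/c["fx"],(uv[1]-c["cy"])/c["fy"],1]);return c["pose"][:3,3],d/np.linalg.norm(d)
def plane(c,uv,z):
    o,d=ray(c,uv);return o+d*(z-o[2])/d[2]
def tri(*pairs):
    A=0;b=0
    for c,uv in pairs:
        o,d=ray(c,uv);P=np.eye(3)-np.outer(d,d);A=A+P;b=b+P@o
    x=np.linalg.solve(A,b);return x,[np.linalg.norm(np.cross(x-ray(c,uv)[0],ray(c,uv)[1])) for c,uv in pairs]
def proj(c,p):
    q=np.linalg.inv(c["pose"])@np.append(p,1);return c["fx"]*q[0]/q[2]+c["cx"],c["fy"]*q[1]/q[2]+c["cy"]
un=lambda uv,o:((uv[0]+.5)/4-.5+o[0],(uv[1]+.5)/4-.5+o[1])
E
python3 - <<'E'
from h import *
S,T=C["side"],C["top"]
fs,ft=(220,140),(270,135)
sc=[(33,85),(253,33),(322,213),(97,280)];tc=[(25,95),(288,25),(371,285),(100,362)]
# correspond: side far-left corner... use nearest plane match
ps=[plane(S,un(p,fs),.16) for p in sc];pt=[plane(T,un(p,ft),.16) for p in tc]
print("side",np.array(ps),np.mean(ps,0));print("top",np.array(pt),np.mean(pt,0))
for P in pt:
    i=np.argmin([np.linalg.norm(P-q) for q in ps]);j=[k for k,q in enumerate(pt) if q is P][0]
    print(j,i,*tri((S,un(sc[i],fs)),(T,un(tc[j],ft))))
print("well",*tri((S,un((173.5,151.5),fs)),(T,un((197,193),ft))),plane(S,un((173.5,151.5),fs),.16),plane(T,un((197,193),ft),.16))
print("plate rim",*tri((S,un((198,197),(225,225))),(T,un((188.5,200),(180,155)))))
print("plate mid",*tri((S,un((197,205),(225,225))),(T,un((192,203),(180,155)))))
# bar
a,b=[plane(T,un(p,ft),.122) for p in((156,200),(217,241))];print("bar top",a,b,np.degrees(np.arctan2(*(b-a)[1::-1])))
# side: dark face
a,b=[plane(S,un(p,fs),.122) for p in((198,160),(165,200))];print("bar side",a,b,np.degrees(np.arctan2(*(b-a)[1::-1])))
# Deck yaw
for q in(ps,pt):
    q=np.array(q)
    print([np.degrees(np.arctan2(*(q[(i+1)%4]-q[i])[1::-1]))%90 for i in range(4)],[np.linalg.norm(q[(i+1)%4]-q[i]) for i in range(4)])
E
```

```text
side [[ 0.6054 -0.1907  0.16  ]
 [ 0.4668 -0.2243  0.16  ]
 [ 0.4317 -0.0915  0.16  ]
 [ 0.5675 -0.0514  0.16  ]] [ 0.5179 -0.1395  0.16  ]
top [[ 0.5694 -0.0579  0.16  ]
 [ 0.6035 -0.1931  0.16  ]
 [ 0.4677 -0.2286  0.16  ]
 [ 0.4321 -0.0924  0.16  ]] [ 0.5182 -0.143   0.16  ]
0 3 [ 0.5698 -0.057   0.1517] [np.float64(0.002091700257943029), np.float64(0.0020917002579430542)]
1 0 [ 0.6055 -0.1941  0.1547] [np.float64(0.0003470298836959464), np.float64(0.0003470298836959099)]
2 1 [ 0.4676 -0.2293  0.1538] [np.float64(0.0012082240082028745), np.float64(0.0012082240082029318)]
3 2 [ 0.4319 -0.0923  0.1588] [np.float64(0.00034440526707297083), np.float64(0.00034440526707295755)]
well [ 0.5192 -0.1445  0.1501] [np.float64(0.0004720379716793867), np.float64(0.0004720379716790566)] [ 0.5196 -0.1386  0.16  ] [ 0.5166 -0.1434  0.16  ]
plate rim [0.5005 0.0602 0.0232] [np.float64(0.00042210495184837916), np.float64(0.0004221049518484478)]
plate mid [0.5011 0.06   0.009 ] [np.float64(0.0004447459217542242), np.float64(0.0004447459217541511)]
bar top [ 0.5218 -0.1251  0.122 ] [ 0.4991 -0.1564  0.122 ] -125.92786744401687
bar side [ 0.5045 -0.1552  0.122 ] [ 0.5261 -0.1268  0.122 ] 52.67768474658417
[np.float64(13.632074945183149), np.float64(14.801869308693597), np.float64(16.44367519420806), np.float64(15.212161169630093)] [np.float64(0.14261134045363683), np.float64(0.13744384150678057), np.float64(0.14160560356569615), np.float64(0.14441614568269956)]
[np.float64(14.13124309697696), np.float64(14.655847268537343), np.float64(14.649506454151847), np.float64(14.10321758499643)] [np.float64(0.13946562201671533), np.float64(0.14029274885892673), np.float64(0.1408251380068579), np.float64(0.14156068782120237)]
```

The manual's scale: shifts go in shares of 0.2 m and turns go in shares of 2 pi rad. Converting my numbers, 0.0333 m / 0.2 = 0.1665, -0.0184 m / 0.2 = -0.092.

```bash
python3 drive.py '[[[0.1665, -0.092, 0, 0, 0, 0], [0.1665, -0.092, 0, 0, 0, 0], [0.1665, -0.092, 0, 0, 0, 0], [0.1665, -0.092, 0, 0, 0, 0], [0.1665, -0.092, 0, 0, 0, 0], [0.1665, -0.092, 0, 0, 0, 0], [0.1665, -0.092, 0, 0, 0, 0]]]' 0 10; python3 drive.py '[[[0.1665, -0.092, 0, 0, 0, 0], [0.1665, -0.092, 0, 0, 0, 0], [0.1665, -0.092, 0, 0, 0, 0], [0.1665, -0.092, 0, 0, 0, 0], [0.1665, -0.092, 0, 0, 0, 0], [0.1665, -0.092, 0, 0, 0, 0], [0.1665, -0.092, 0, 0, 0, 0]]]'; python3 drive.py '[[[0, 0, 0.02, 0, 0, -0.0183], [0, 0, 0.02, 0, 0, -0.0183], [0, 0, 0.02, 0, 0, -0.0183], [0, 0, 0.02, 0, 0, -0.0183], [0, 0, 0.02, 0, 0, -0.0183], [0, 0, 0.02, 0, 0, -0.0183], [0, 0, 0, 0, 0, 0], [0, 0, 0, 0, 0, 0]]]'
python3 - <<'E'
from h import *
from cell import robot
s=robot.observe();print(s)
p=s["tool_pos"]
o=np.zeros((400,800,3),np.uint8)
for k,n in enumerate(("side","top")):
    c=robot.read_camera(n);np.savez(f"pics/{n}1.npz",**c)
    t=proj(c,p-[0,0,.178]);u,v=int(t[0])-50,int(t[1])-50
    o[:,k*400:k*400+400]=cv2.resize(c["image"][v:v+100,u:u+100,::-1],None,fx=4,fy=4,interpolation=cv2.INTER_CUBIC)
    print(n,(u,v),"tip in crop",(np.array(t)-[u,v]+.5)*4-.5)
cv2.imwrite("pics/crop3.png",o)
E
```

```text
time: 0.68
tool_pos: [0.3257, -0.3237, 0.4045]
tool_rot: [-3.141, 0.0, 0.252]
contact_force: [0.7, -0.8, 0.1]
opening: 0.0498
grip_force: 0.0
time: 1.27
tool_pos: [0.5193, -0.1406, 0.4044]
tool_rot: [-3.141, 0.001, 0.253]
contact_force: [0.4, -1.0, -0.7]
opening: 0.0031
grip_force: 0.0
time: 1.93
tool_pos: [0.5182, -0.1423, 0.3803]
tool_rot: [-3.141, 0.0, 0.939]
contact_force: [0.6, -0.2, 0.2]
opening: 0.0003
grip_force: 0.0
{'time': 1.9333, 'qpos': array([-0.4106,  0.3854,  1.5287, -0.0001,  1.2286,  0.2209]), 'qvel': array([-0.0001, -0.0082, -0.0107, -0.001 ,  0.0013,  0.0213]), 'joint_efforts': array([  0.0246, -44.4835, -23.6282,   0.0785,   0.0083,  -0.4121]), 'tool_pos': array([ 0.5182, -0.1423,  0.3803]), 'tool_rot': array([-3.1406,  0.0003,  0.9394]), 'contact_force': array([ 0.6114, -0.1898,  0.2261]), 'torque': array([ 0.0108, -0.0616, -0.0005]), 'grip_force': 0.0, 'opening': 0.0002769409862432594}
side (213, 116) tip in crop [202.1893 204.6124]
top (270, 127) tip in crop [201.6274 202.3069]
```

View pics/crop3.png

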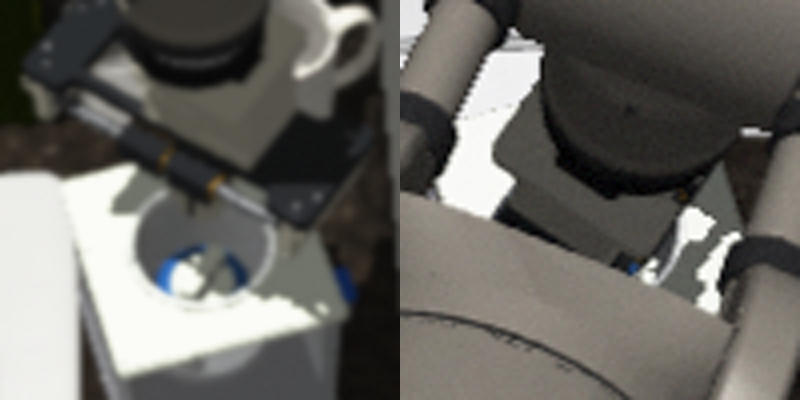

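The side view shows the closed fingers over the well mouth, with the tips near (200,210) against a prediction of (202,205). The top view is blocked by the arm. I'll enlarge the side view, marking the predicted tips.

```bash
python3 - <<'E'
from h import *
from cell import robot
c=dict(np.load("pics/side1.npz"));s=robot.observe();p=s["tool_pos"];y=s["tool_rot"][2]
ty=np.array([np.sin(y),-np.cos(y),0]);tx=np.array([np.cos(y),np.sin(y),0])
u,v=233,148
o=cv2.resize(c["image"][v:v+50,u:u+60,::-1],None,fx=10,fy=10,interpolation=cv2.INTER_NEAREST).copy()
o=np.hstack([o[:, :600]])
for a in(-.019,.019):
  for b in(-.0095,.0095):
    q=proj(c,p-[0,0,.178]+a*ty+b*tx);cv2.circle(o,(int((q[0]-u+.5)*10),int((q[1]-v+.5)*10)),3,(0,0,255),-1)
cv2.imwrite("pics/crop4.png",o)
E
```

```text
(no output)
```

View pics/crop4.png

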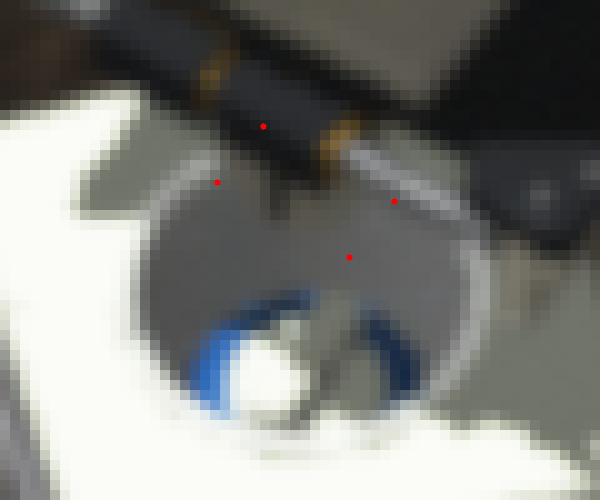

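The red predicted tips agree with the seen gripper to about 1 px. I'll descend with the fingers closed.

To row units: 0.012 m / 0.2 = 0.06, 0.0008 m / 0.2 = 0.004.

```bash
python3 drive.py '[[[0.004, -0.003, 0.06, 0, 0, 0], [0, 0, 0.06, 0, 0, 0], [0, 0, 0.06, 0, 0, 0], [0, 0, 0.06, 0, 0, 0], [0, 0, 0.05, 0, 0, 0], [0, 0, 0.03, 0, 0, 0], [0, 0, 0, 0, 0, 0], [0, 0, 0, 0, 0, 0]]]'; python3 drive.py '[[[0, 0, 0, 0, 0, 0], [0, 0, 0, 0, 0, 0], [0, 0, 0, 0, 0, 0], [0, 0, 0, 0, 0, 0]]]' 0.03 8
python3 - <<'E'
from h import *
from cell import robot
s=robot.observe();p=s["tool_pos"];print(p,s["contact_force"],s["torque"])
c=robot.read_camera("side");u,v=233,148
cv2.imwrite("pics/crop5.png",cv2.resize(c["image"][v:v+50,u:u+60,::-1],None,fx=10,fy=10,interpolation=cv2.INTER_NEAREST))
E
```

```text
time: 2.7
tool_pos: [0.5184, -0.1414, 0.3169]
tool_rot: [3.142, 0.0, 0.942]
contact_force: [-0.2, 0.5, -0.2]
opening: 0.0002
grip_force: 0.0
time: 3.03
tool_pos: [0.5183, -0.1413, 0.3172]
tool_rot: [3.141, -0.0, 0.943]
contact_force: [0.3, 0.3, 0.3]
opening: 0.0229
grip_force: 0.0
[ 0.5183 -0.1413  0.3172] [0.3447 0.3172 0.28  ] [-0.0043 -0.0277  0.0237]
```

View pics/crop5.png

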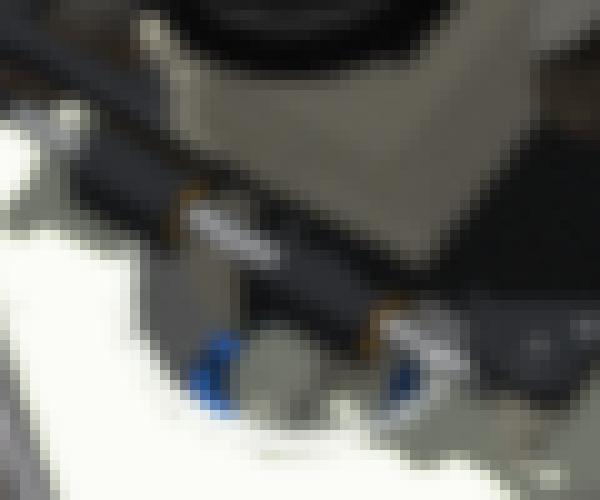

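The fingers are open inside the well on either side of the bar: left finger at (210,290), bar at (280,370), right finger at (390,350). I'll go down slowly and close gently.

To row units: 0.003 m / 0.2 = 0.015.

```bash
python3 drive.py '[[[0, 0, 0.015, 0, 0, 0], [0, 0, 0.015, 0, 0, 0], [0, 0, 0.015, 0, 0, 0], [0, 0, 0.015, 0, 0, 0], [0, 0, 0.015, 0, 0, 0]]]'; python3 drive.py '[[[0, 0, 0.01, 0, 0, 0], [0, 0, 0.01, 0, 0, 0], [0, 0, 0.01, 0, 0, 0], [0, 0, 0.005, 0, 0, 0], [0, 0, 0, 0, 0, 0]]]'; python3 drive.py '[[[0, 0, 0, 0, 0, 0], [0, 0, 0, 0, 0, 0], [0, 0, 0, 0, 0, 0], [0, 0, 0, 0, 0, 0], [0, 0, 0, 0, 0, 0]]]' 0 6;python3 drive.py '[[[0, 0, 0, 0, 0, 0], [0, 0, 0, 0, 0, 0], [0, 0, 0, 0, 0, 0]]]'; python3 -c "
from cell import robot
print(robot.observe())"
```

```text
time: 3.5
tool_pos: [0.5182, -0.1413, 0.3012]
tool_rot: [-3.141, 0.0, 0.943]
contact_force: [-0.4, -0.3, -0.4]
opening: 0.0294
grip_force: 0.0
time: 3.92
tool_pos: [0.5182, -0.1413, 0.2945]
tool_rot: [-3.141, 0.0, 0.943]
contact_force: [-0.2, 0.0, 0.2]
opening: 0.0302
grip_force: 0.0
time: 4.33
tool_pos: [0.5182, -0.1413, 0.2947]
tool_rot: [-3.142, 0.0, 0.943]
contact_force: [0.2, -0.0, -0.1]
opening: 0.0118
grip_force: 6.0
time: 4.58
tool_pos: [0.5183, -0.1413, 0.2947]
tool_rot: [3.142, 0.0, 0.943]
contact_force: [0.7, -0.2, -0.6]
opening: 0.012
grip_force: 6.0
{'time': 4.5833, 'qpos': array([-4.08833543e-01,  4.76681573e-01,  1.64350294e+00, -7.58729499e-05,
        1.02139304e+00,  2.19178387e-01]), 'qvel': array([ 0.00074006, -0.00243898,  0.00012417,  0.00044601, -0.00045068,
       -0.00013961]), 'joint_efforts': array([-8.87769833e-02, -4.66256189e+01, -2.10563332e+01,  3.89091263e-02,
        5.62226938e-03, -2.32938437e-04]), 'tool_pos': array([ 0.51826901, -0.14128536,  0.29471775]), 'tool_rot': array([3.14156385e+00, 5.98765850e-05, 9.42824015e-01]), 'contact_force': array([ 0.68503071, -0.23428688, -0.61998824]), 'torque': array([ 0.03730327, -0.12053173,  0.00333158]), 'grip_force': 5.999812111258507, 'opening': 0.012012893675548609}
```

Gripped, opening 12 mm. Now I turn by feel, with a check between commands that stops on torque.

To row units: -0.04 rad / 6.2832 = -0.0064.

```bash
cat > chk.py <<'E'
import sys;from cell import robot
s=robot.observe();t=s["torque"];f=s["contact_force"]
print("yaw %.3f z %.4f T %s F %s"%(s["tool_rot"][2],s["tool_pos"][2],t.round(3),f.round(1)))
sys.exit(abs(t[2])>.15 or abs(f).max()>8)
E
python3 drive.py '[[[0, 0, 0, 0, 0, -0.0048], [0, 0, 0, 0, 0, -0.0064], [0, 0, 0, 0, 0, -0.0064], [0, 0, 0, 0, 0, -0.0064]]]' - 14 >/dev/null && python3 chk.py && python3 drive.py '[[[0, 0, 0, 0, 0, -0.0064], [0, 0, 0, 0, 0, -0.0064], [0, 0, 0, 0, 0, -0.0064]]]'>/dev/null && python3 chk.py && python3 drive.py '[[[0, 0, 0, 0, 0, -0.0064], [0, 0, 0, 0, 0, -0.0064], [0, 0, 0, 0, 0, -0.0064]]]'>/dev/null && python3 chk.py&& python3 drive.py '[[[0, 0, 0, 0, 0, -0.0064], [0, 0, 0, 0, 0, -0.0064], [0, 0, 0, 0, 0, -0.0064], [0, 0, 0, 0, 0, 0]]]' && python3 chk.py
```

```text
yaw 1.095 z 0.2947 T [-0.097 -0.105  0.04 ] F [-0.7 -1.2 -0.5]False
```

To row units: -0.04 rad / 6.2832 = -0.0064.

```bash
sed -i 's/sys.exit(\(.*\))$/sys.exit(int(\1))/' chk.py
python3 drive.py '[[[0, 0, 0, 0, 0, -0.0064], [0, 0, 0, 0, 0, -0.0064], [0, 0, 0, 0, 0, -0.0064]]]'>/dev/null && python3 chk.py && python3 drive.py '[[[0, 0, 0, 0, 0, -0.0064], [0, 0, 0, 0, 0, -0.0064], [0, 0, 0, 0, 0, -0.0064]]]'>/dev/null && python3 chk.py&& python3 drive.py '[[[0, 0, 0, 0, 0, -0.0064], [0, 0, 0, 0, 0, -0.0064], [0, 0, 0, 0, 0, -0.0064]]]'>/dev/null && python3 chk.py && python3 drive.py '[[[0, 0, 0, 0, 0, -0.0064], [0, 0, 0, 0, 0, -0.0064], [0, 0, 0, 0, 0, 0]]]' && python3 chk.py
```

```text
yaw 1.215 z 0.2947 T [-0.11  -0.072  0.018] F [ 0.3  0.6 -0.2]
yaw 1.335 z 0.2947 T [-0.139 -0.089 -0.033] F [-0.9 -0.4 -0.5]
yaw 1.455 z 0.2947 T [-0.112 -0.071  0.03 ] F [ 1.  -1.3 -1.3]
time: 5.92
tool_pos: [0.5183, -0.1414, 0.2947]
tool_rot: [-3.142, 0.0, 1.534]
contact_force: [0.2, 0.0, -0.8]
opening: 0.0118
grip_force: 14.0
yaw 1.534 z 0.2947 T [-0.066 -0.131 -0.001] F [ 0.2  0.  -0.8]
```

To row units: -0.025 rad / 6.2832 = -0.004.

```bash
sed -i 's/>.15/>.1/' chk.py
for i in 1; do :; done
python3 drive.py '[[[0, 0, 0, 0, 0, -0.004], [0, 0, 0, 0, 0, -0.004]]]'>/dev/null && python3 chk.py && python3 drive.py '[[[0, 0, 0, 0, 0, -0.004], [0, 0, 0, 0, 0, -0.004]]]'>/dev/null && python3 chk.py && python3 drive.py '[[[0, 0, 0, 0, 0, -0.004], [0, 0, 0, 0, 0, -0.004]]]'>/dev/null && python3 chk.py && python3 drive.py '[[[0, 0, 0, 0, 0, -0.004], [0, 0, 0, 0, 0, -0.004]]]'>/dev/null && python3 chk.py && python3 drive.py '[[[0, 0, 0, 0, 0, -0.004], [0, 0, 0, 0, 0, -0.004]]]'>/dev/null && python3 chk.py && python3 drive.py '[[[0, 0, 0, 0, 0, -0.004], [0, 0, 0, 0, 0, -0.004]]]'>/dev/null && python3 chk.py && python3 drive.py '[[[0, 0, 0, 0, 0, -0.004], [0, 0, 0, 0, 0, -0.004]]]'>/dev/null && python3 chk.py && python3 drive.py '[[[0, 0, 0, 0, 0, -0.004], [0, 0, 0, 0, 0, -0.004]]]' && python3 chk.py
```

```text
yaw 1.584 z 0.2947 T [-0.118 -0.137 -0.034] F [-0.5 -0.3 -0.8]
yaw 1.635 z 0.2947 T [-0.133 -0.138 -0.011] F [-0.5 -0.6 -0.5]
yaw 1.685 z 0.2947 T [-0.108 -0.124 -0.004] F [-0.3  0.3 -0.7]
yaw 1.735 z 0.2947 T [-0.118 -0.13  -0.025] F [ 0.1 -0.7 -0.4]
yaw 1.785 z 0.2947 T [-0.063 -0.113  0.006] F [ 0.8 -0.2 -0.6]
yaw 1.835 z 0.2947 T [-0.115 -0.136 -0.04 ] F [ 0.4 -0.8 -1.9]
yaw 1.885 z 0.2947 T [-0.151 -0.196  0.036] F [-0.1 -0.2 -0.9]
time: 7.25
tool_pos: [0.5183, -0.1413, 0.2947]
tool_rot: [-3.142, 0.0, 1.935]
contact_force: [0.6, -0.4, -0.3]
opening: 0.0121
grip_force: 14.0
yaw 1.935 z 0.2947 T [-0.097 -0.193  0.044] F [ 0.6 -0.4 -0.3]
```

57° so far and still free. I continue the same way.

To row units: -0.02 rad / 6.2832 = -0.0032.

```bash
python3 drive.py '[[[0, 0, 0, 0, 0, -0.0032], [0, 0, 0, 0, 0, -0.0032]]]'>/dev/null && python3 chk.py && python3 drive.py '[[[0, 0, 0, 0, 0, -0.0032], [0, 0, 0, 0, 0, -0.0032]]]'>/dev/null && python3 chk.py && python3 drive.py '[[[0, 0, 0, 0, 0, -0.0032], [0, 0, 0, 0, 0, -0.0032]]]'>/dev/null && python3 chk.py && python3 drive.py '[[[0, 0, 0, 0, 0, -0.0032], [0, 0, 0, 0, 0, -0.0032]]]'>/dev/null && python3 chk.py && python3 drive.py '[[[0, 0, 0, 0, 0, -0.0032], [0, 0, 0, 0, 0, -0.0032]]]'>/dev/null && python3 chk.py && python3 drive.py '[[[0, 0, 0, 0, 0, -0.0032], [0, 0, 0, 0, 0, -0.0032]]]'>/dev/null && python3 chk.py && python3 drive.py '[[[0, 0, 0, 0, 0, -0.0032], [0, 0, 0, 0, 0, -0.0032]]]'>/dev/null && python3 chk.py && python3 drive.py '[[[0, 0, 0, 0, 0, -0.0032], [0, 0, 0, 0, 0, -0.0032]]]' && python3 chk.py
```

```text
yaw 1.975 z 0.2947 T [-0.086 -0.167 -0.004] F [ 0.3 -0.3 -1. ]
yaw 2.015 z 0.2947 T [-0.021 -0.131  0.048] F [ 0.3 -0.2 -0.3]
yaw 2.055 z 0.2947 T [-0.087 -0.205 -0.025] F [ 0.1 -1.2 -0.4]
yaw 2.095 z 0.2947 T [-0.082 -0.205  0.009] F [ 0.7 -0.2 -0.4]
yaw 2.135 z 0.2947 T [-0.025 -0.168 -0.048] F [-0.6 -0.4 -0.6]
yaw 2.175 z 0.2947 T [-0.019 -0.212  0.025] F [-0.2 -0.5 -0.4]
yaw 2.215 z 0.2947 T [-0.124 -0.152 -0.005] F [ 0.3 -0.5 -0.2]
time: 8.58
tool_pos: [0.5182, -0.1414, 0.2947]
tool_rot: [-3.141, 0.0, 2.255]
contact_force: [-0.5, -1.3, -0.7]
opening: 0.0117
grip_force: 14.0
yaw 2.255 z 0.2947 T [-0.256 -0.139 -0.142] F [-0.5 -1.3 -0.7]
```

Torque has risen to 0.14 at about 75°, so the stop is likely reached. I back off about 6.5° and test the lift gently.

To row units: -0.001 m / 0.2 = -0.005, 0.03 rad / 6.2832 = 0.0048.

```bash
python3 drive.py '[[[0, 0, 0, 0, 0, 0]]]'>/dev/null; python3 chk.py;  python3 drive.py '[[[0, 0, 0, 0, 0, 0.0048], [0, 0, 0, 0, 0, 0.0048], [0, 0, 0, 0, 0, 0.0048], [0, 0, 0, 0, 0, 0.0032], [0, 0, 0, 0, 0, 0]]]'>/dev/null ; python3 chk.py && python3 drive.py '[[[0, 0, -0.005, 0, 0, 0], [0, 0, -0.005, 0, 0, 0]]]'>/dev/null && python3 chk.py && python3 drive.py '[[[0, 0, -0.005, 0, 0, 0], [0, 0, -0.005, 0, 0, 0]]]'>/dev/null && python3 chk.py&& python3 drive.py '[[[0, 0, -0.005, 0, 0, 0], [0, 0, -0.005, 0, 0, 0]]]' && python3 chk.py
```

```text
yaw 2.254 z 0.2947 T [-0.269 -0.036 -0.153] F [-0.5 -1.5 -0.6]
yaw 2.142 z 0.2947 T [ 0.096 -0.242 -0.003] F [0.3 0.1 0.1]
yaw 2.143 z 0.2965 T [-0.034 -0.205  0.001] F [ 0.1  0.3 -1.5]
yaw 2.143 z 0.2987 T [-0.004 -0.122  0.021] F [ 0.4  1.2 -1.2]
time: 9.58
tool_pos: [0.5182, -0.1413, 0.3008]
tool_rot: [-3.142, 0.0, 2.143]
contact_force: [-0.1, -0.3, -1.2]
opening: 0.012
grip_force: 14.0
yaw 2.143 z 0.3008 T [ 0.019 -0.104  0.028] F [-0.1 -0.3 -1.2]
```

It is free: the lift force is only the weight. I lift straight out.

To row units: -0.005 m / 0.2 = -0.025.

```bash
python3 drive.py '[[[0, 0, -0.025, 0, 0, 0], [0, 0, -0.025, 0, 0, 0], [0, 0, -0.025, 0, 0, 0], [0, 0, -0.025, 0, 0, 0]]]' - 18 >/dev/null && python3 chk.py && python3 drive.py '[[[0, 0, -0.06, 0, 0, 0], [0, 0, -0.06, 0, 0, 0], [0, 0, -0.06, 0, 0, 0], [0, 0, -0.06, 0, 0, 0], [0, 0, -0.06, 0, 0, 0], [0, 0, -0.06, 0, 0, 0], [0, 0, -0.06, 0, 0, 0], [0, 0, -0.06, 0, 0, 0]]]' && python3 drive.py '[[[0, 0, -0.03, 0, 0, 0], [0, 0, 0, 0, 0, 0]]]' >/dev/null && python3 chk.py
python3 -c "
from h import *
print('canister',plane(C['top'],(143,178),.12),'cap',plane(C['top'],(155,230),.02))"
```

```text
yaw 2.143 z 0.3215 T [-0.018 -0.181 -0.004] F [ 0.1  0.5 -1.9]
time: 10.58
tool_pos: [0.5181, -0.1412, 0.4179]
tool_rot: [3.141, 0.001, 2.143]
contact_force: [0.1, -0.5, -2.3]
opening: 0.0114
grip_force: 18.0
yaw 2.143 z 0.4245 T [-0.009 -0.158 -0.042] F [-0.5 -0.1 -1.7]
canister [0.5442 0.2238 0.12  ] cap [0.4449 0.2262 0.02  ]
```

```bash
python3 drive.py '[[[0.075, 0.0395, 0, 0, 0, 0], [0.112, 0.059, 0, 0, 0, 0], [0.15, 0.079, 0, 0, 0, 0], [0.15, 0.079, 0, 0, 0, 0], [0.15, 0.079, 0, 0, 0, 0], [0.112, 0.059, 0, 0, 0, 0], [0.075, 0.0395, 0, 0, 0, 0], [0.07, 0.0375, 0, 0, 0, 0]]]'; python3 drive.py '[[[0, 0, 0.1, 0, 0, 0], [0, 0, 0.125, 0, 0, 0], [0, 0, 0.125, 0, 0, 0], [0, 0, 0.125, 0, 0, 0], [0, 0, 0.1, 0, 0, 0], [0, 0, 0.05, 0, 0, 0], [0, 0, 0, 0, 0, 0], [0, 0, 0, 0, 0, 0]]]'
python3 - <<'E'
from h import *
from cell import robot
s=robot.observe();p=s["tool_pos"];print(p)
foot=np.array([p[0],p[1],p[2]-.2297])
o=np.zeros((400,800,3),np.uint8)
for k,n in enumerate(("side","top")):
    c=robot.read_camera(n);np.savez(f"pics/{n}2.npz",**c)
    u,v=[(225,215),(180,150)][k]
    o[:,k*400:k*400+400]=cv2.resize(c["image"][v:v+100,u:u+100,::-1],None,fx=4,fy=4,interpolation=cv2.INTER_CUBIC)
    for off in(.048,0):
        print(n,off,(np.array(proj(c,foot+[0,0,off]))-[u,v]+.5)*4-.5)
cv2.imwrite("pics/crop6.png",o)
E
```

```text
time: 11.42
tool_pos: [0.5003, 0.0617, 0.4221]
tool_rot: [-3.141, -0.001, 2.144]
contact_force: [0.6, -0.1, -1.9]
opening: 0.0119
grip_force: 18.0
time: 12.08
tool_pos: [0.5009, 0.0601, 0.2978]
tool_rot: [-3.141, -0.0, 2.143]
contact_force: [0.6, 0.5, -1.6]
opening: 0.0119
grip_force: 18.0
[0.5009 0.0601 0.2978]
side 0.048 [197.4947 178.9694]
side 0 [197.7239 209.9092]
top 0.048 [165.2059 188.7039]
top 0 [178.0584 204.8594]
```

View pics/crop6.png

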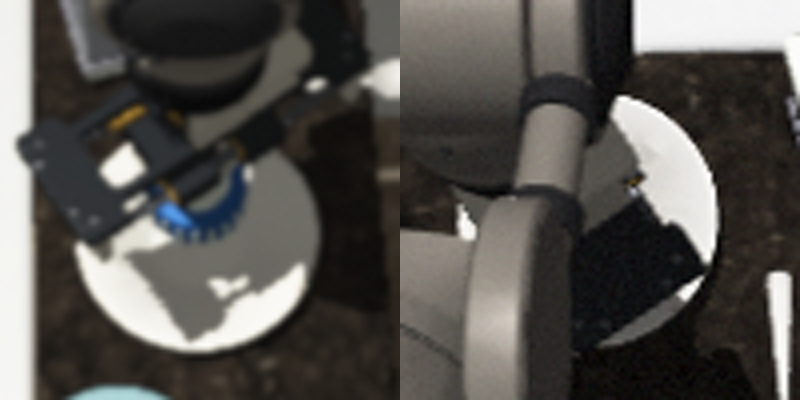

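The side view shows the blue body hanging upright, centred near u≈200 over a plate centre of about 198, which is good. I lower it and feel for contact.

To row units: 0.014 m / 0.2 = 0.07, 0.012 m / 0.2 = 0.06.

```bash
sed -i 's/>8/>3.2/' chk.py
python3 drive.py '[[[0, 0, 0.07, 0, 0, 0], [0, 0, 0.07, 0, 0, 0], [0, 0, 0.06, 0, 0, 0], [0, 0, 0.04, 0, 0, 0], [0, 0, 0.02, 0, 0, 0], [0, 0, 0.01, 0, 0, 0], [0, 0, 0, 0, 0, 0], [0, 0, 0, 0, 0, 0]]]' >/dev/null; python3 chk.py
python3 drive.py '[[[0, 0, 0.005, 0, 0, 0], [0, 0, 0.005, 0, 0, 0]]]' >/dev/null; python3 chk.py && python3 drive.py '[[[0, 0, 0.005, 0, 0, 0]]]' >/dev/null; python3 chk.py
```

```text
yaw 2.143 z 0.2443 T [-0.026 -0.186 -0.031] F [ 0.   0.  -2.5]
yaw 2.143 z 0.2422 T [-0.005 -0.116  0.056] F [ 0.6  0.2 -1.6]
yaw 2.143 z 0.2410 T [-0.034 -0.153 -0.016] F [ 0.2  1.  -0.4]
```

To row units: 0.0005 m / 0.2 = 0.0025.

```bash
cat > up.py <<'E'
import sys;from cell import robot
s=robot.observe();print(s["tool_pos"][2].round(4),s["contact_force"].round(1));sys.exit(int(s["contact_force"][2]>0.6))
E
python3 up.py && python3 drive.py '[[[0, 0, 0.0025, 0, 0, 0], [0, 0, 0.0025, 0, 0, 0]]]' >/dev/null; python3 up.py && python3 drive.py '[[[0, 0, 0.0025, 0, 0, 0], [0, 0, 0, 0, 0, 0]]]' >/dev/null; python3 up.py && python3 drive.py '[[[0, 0, 0.0025, 0, 0, 0], [0, 0, 0, 0, 0, 0]]]' >/dev/null; python3 up.py && python3 drive.py '[[[0, 0, 0.0025, 0, 0, 0], [0, 0, 0, 0, 0, 0]]]' >/dev/null;  python3 up.py && python3 drive.py '[[[0, 0, 0.0025, 0, 0, 0], [0, 0, 0, 0, 0, 0]]]' >/dev/null;  python3 up.py && python3 drive.py '[[[0, 0, 0.0025, 0, 0, 0], [0, 0, 0, 0, 0, 0]]]' >/dev/null;  python3 up.py && python3 drive.py '[[[0, 0, 0.0025, 0, 0, 0], [0, 0, 0, 0, 0, 0]]]' >/dev/null;  python3 up.py
```

```text
0.241 [ 0.2  1.  -0.4]
0.2397 [-0.1 -0.5 -1.5]
0.2391 [-0.2  0.9 -1.7]
0.2386 [ 0.2  0.2 -1.4]
0.2381 [-0.3 -0.8 -1.9]
0.2377 [ 0.8 -0.1 -2.3]
0.2376 [-1.  -0.4  3.4]
0.2376 [-1.  -0.4  3.4]
```

Contact came at the expected height. I release, rise straight up and look.

To row units: -0.035 m / 0.2 = -0.175, -0.03 m / 0.2 = -0.15.

```bash
python3 drive.py '[[[0, 0, 0, 0, 0, 0], [0, 0, 0, 0, 0, 0], [0, 0, 0, 0, 0, 0], [0, 0, 0, 0, 0, 0], [0, 0, 0, 0, 0, 0], [0, 0, 0, 0, 0, 0]]]' 0.034 8; python3 drive.py '[[[0, 0, -0.02, 0, 0, 0], [0, 0, -0.03, 0, 0, 0], [0, 0, -0.05, 0, 0, 0], [0, 0, -0.1, 0, 0, 0], [0, 0, -0.15, 0, 0, 0], [0, 0, -0.15, 0, 0, 0], [0, 0, -0.15, 0, 0, 0], [0, 0, -0.15, 0, 0, 0]]]'; python3 drive.py '[[[-0.15, -0.075, 0, 0, 0, 0], [-0.175, -0.09, 0, 0, 0, 0], [-0.175, -0.09, 0, 0, 0, 0], [-0.175, -0.09, 0, 0, 0, 0], [-0.175, -0.09, 0, 0, 0, 0], [-0.175, -0.09, 0, 0, 0, 0], [-0.175, -0.09, 0, 0, 0, 0], [-0.175, -0.09, 0, 0, 0, 0]]]';python3 drive.py '[[[-0.175, -0.09, 0, 0, 0, 0], [-0.175, -0.09, 0, 0, 0, 0], [-0.175, -0.09, 0, 0, 0, 0], [-0.175, -0.09, 0, 0, 0, 0], [0, 0, 0, 0, 0, 0], [0, 0, 0, 0, 0, 0]]]'
python3 - <<'E'
from h import *
from cell import robot
o=np.zeros((520,800,3),np.uint8)
for k,n in enumerate(("side","top")):
    c=robot.read_camera(n);np.savez(f"pics/{n}3.npz",**c)
    u,v=[(220,140),(180,125)][k];w=(133,173) if k==0 else(133,130)
    im=cv2.resize(c["image"][v:v+w[1],u:u+w[0],::-1],None,fx=3,fy=3,interpolation=cv2.INTER_CUBIC);o[:im.shape[0],k*400:k*400+im.shape[1]]=im
    for q in([.5008,.0601,.056],[.5008,.0601,.074]):print(n,(np.array(proj(c,q))-[u,v])*3)
cv2.imwrite("pics/crop7.png",o)
E
```

```text
time: 14.6
tool_pos: [0.5008, 0.0601, 0.2372]
tool_rot: [-3.142, 0.0, 2.143]
contact_force: [0.3, 1.0, -0.1]
opening: 0.0342
grip_force: 0.0
time: 15.27
tool_pos: [0.5003, 0.0601, 0.3999]
tool_rot: [3.141, 0.001, 2.143]
contact_force: [1.0, 0.5, 0.2]
opening: 0.0339
grip_force: 0.0
time: 15.93
tool_pos: [0.5307, -0.2493, 0.3986]
tool_rot: [3.141, 0.001, 2.143]
contact_force: [1.5, -0.6, 0.7]
opening: 0.0342
grip_force: 0.0
time: 16.43
tool_pos: [0.5456, -0.4063, 0.397]
tool_rot: [-3.141, -0.0, 2.14]
contact_force: [0.1, -0.0, -0.7]
opening: 0.0341
grip_force: 0.0
side [162.3737 386.9405]
side [162.3137 378.5633]
top [134.6322 230.5484]
top [131.2215 226.2659]
```

View pics/crop7.png

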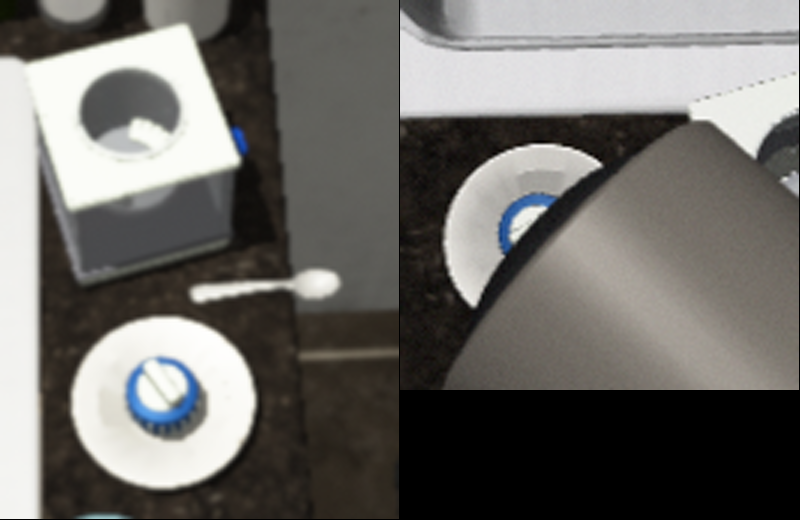

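The cartridge stands upright at (162,389) against a predicted (162,387), in the middle of the plate. The filter's deck corners are at the same pixels as before, and the spoon is undisturbed.

```bash
python3 -c "
from cell import robot
print(robot.hand_in())"
```

```text
the job is handed in; nothing more can be done
None
```

The cartridge let go by feel (stop felt at about 75°, torque about 0.15 N m), was lifted out and stands upright in the middle of the soup plate; in the last pictures the filter and spoon had not moved, and I handed the job in at about 16.5 s.

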